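# Change the blades of the bench slicer

### The job

Change the slicer's blades before class: take every worn blade out of the slicer and put it in the dark tray, fold both flaps of the carton well out to the outside, and lay each new blade from the carton flat in a slicer bay of its own (any bay) with its notch over the bay's pin. Once all the blades are in, push the slicer's pedal right down to its stop for a moment to check it, and let it come back up. Leave the carton open and the other kitchen things where they are.

Things in the scene. Friction and masses are not known exactly. Their poses are not given: they have to be found in the camera images.
- slicer: Bench vegetable slicer, fixed. Origin: underside centre of its grey blade deck, 160 (x) x 222 (y) x 20 mm high (blades lie at z = 20 mm); +x points to its white drive housing (60 mm high, x 83 to 133, y -210 to +110 mm). Three bays along x at y = 70, 0, -70 mm, each 60 mm wide between rails 6 mm high (x -60 to 40 mm), with one pin near the housing. The pedal is at the -y side.
- pedal (a joint): Slicer's spring pedal, rad: 0 = up (level), 0.35 = on its stop. Steel plate 90 (x) x 80 (y) x 8 mm, hinged along the slicer's y at its housing end (hinge at slicer x = 62, y = -168, z = 46 mm); its other end goes down 31 mm. Takes about 5 N at the pad to start, 11 N at the stop; springs back up when released.
- pedal_pad (a point): Point on the top face of the pedal, 68 mm from its hinge, where to press; moves with the pedal. 50 mm above the bench at rest, about 23 mm lower at the stop.
- carton: Cardboard carton that holds the new blades, fixed; 160 (x) x 220 (y) mm outside, walls 60 mm high and 5 mm thick, inner floor 5 mm above the bench. Origin: centre of its underside. Two flaps on top.
- tray: Shallow open dark steel tray, fixed, 180 (x) x 140 (y) x 30 mm high, walls and floor 4 mm. Origin: centre of its underside.
- flap_near (a joint): Carton flap on the carton's -x (robot's) side, rad: 0 = leaning inwards 0.5 rad above level (shuts no further), 1.07 = upright, 2.6 = flat outwards. Hinge along the carton's y at carton x = -77.5, z = 60 mm. Cardboard, 60 mm from hinge to free edge, 206 mm long, 4 mm thick. Starts at 0.2 to 0.5, over 60 mm between the free edges. Light, stays where left.
- flap_far (a joint): Carton flap on the carton's +x (far) side, rad: 0 = leaning inwards 0.5 rad above level (shuts no further), 1.07 = upright, 2.6 = flat outwards. Hinge along the carton's y at carton x = +77.5, z = 60 mm. Cardboard, 60 mm from hinge to free edge, 206 mm long, 4 mm thick. Starts at 0.2 to 0.5, over 60 mm between the free edges. Light, stays where left.
- blade1: New blade, may be absent (None); starts in the carton, notch towards the carton's +x side. Steel plate 120 (x) x 48 (y) x 5 mm, open notch 13 wide, 16 deep in the middle of its +x end; on top, centred, a black grip rib along x, 60 long, 14 wide, up to 23 mm above the underside. About 150 g. Origin: underside centre. Seated: flat, pin's axis at blade x = 51.5 mm, y = 0.
- blade2: New blade, may be absent (None); starts in the carton, notch towards the carton's +x side. Steel plate 120 (x) x 48 (y) x 5 mm, open notch 13 wide, 16 deep in the middle of its +x end; on top, centred, a black grip rib along x, 60 long, 14 wide, up to 23 mm above the underside. About 150 g. Origin: underside centre. Seated: flat, pin's axis at blade x = 51.5 mm, y = 0.
- blade3: New blade, may be absent (None); starts in the carton, notch towards the carton's +x side. Steel plate 120 (x) x 48 (y) x 5 mm, open notch 13 wide, 16 deep in the middle of its +x end; on top, centred, a black grip rib along x, 60 long, 14 wide, up to 23 mm above the underside. About 150 g. Origin: underside centre. Seated: flat, pin's axis at blade x = 51.5 mm, y = 0.
- worn1: Worn blade, may be absent (None); starts seated in a bay. Steel plate 120 (x) x 48 (y) x 5 mm, open notch 13 wide, 16 deep in the middle of its +x end; on top, centred, a black grip rib along x, 36 long, 14 wide, up to 23 mm above the underside. About 150 g. Origin: underside centre. Seated: flat, pin's axis at blade x = 51.5 mm, y = 0.
- worn2: Worn blade, may be absent (None); starts seated in a bay. Steel plate 120 (x) x 48 (y) x 5 mm, open notch 13 wide, 16 deep in the middle of its +x end; on top, centred, a black grip rib along x, 36 long, 14 wide, up to 23 mm above the underside. About 150 g. Origin: underside centre. Seated: flat, pin's axis at blade x = 51.5 mm, y = 0.
- worn3: Worn blade, may be absent (None); starts seated in a bay. Steel plate 120 (x) x 48 (y) x 5 mm, open notch 13 wide, 16 deep in the middle of its +x end; on top, centred, a black grip rib along x, 36 long, 14 wide, up to 23 mm above the underside. About 150 g. Origin: underside centre. Seated: flat, pin's axis at blade x = 51.5 mm, y = 0.
- pin1 (a point): Foot of the locating pin of bay 1 on the deck (slicer x = 51.5 mm, y = 70 mm, z = 20 mm). Upright, round-topped, 9 mm diameter, 13.5 mm high.
- pin2 (a point): Foot of the locating pin of bay 2 on the deck (slicer x = 51.5 mm, y = 0 mm, z = 20 mm). Upright, round-topped, 9 mm diameter, 13.5 mm high.
- pin3 (a point): Foot of the locating pin of bay 3 on the deck (slicer x = 51.5 mm, y = -70 mm, z = 20 mm). Upright, round-topped, 9 mm diameter, 13.5 mm high.
- small_bowl: Bystander: steel bowl 110 mm across; leave alone. Origin: underside.
- glass: Bystander: clear tumbler 66 mm across, 90 high; leave alone. Origin: underside.
- jar: Bystander: jar 68 mm across, 100 high, red cap; leave alone. Origin: underside.
- butter: Bystander: paper-wrapped block 70x120x45 mm; leave alone. Origin: underside.
- spatula: Bystander: kitchen spatula with white handle, lying flat; leave alone.

How it is judged:
By the outcome, as a careful person would: the job done as asked, in the order asked, and still so for the second after the job is handed in, with the robot touching nothing.
Of blade1, blade2, blade3 only 2 to 3 are there at a start; the rules pass over those that are not, and their reading is None.
Of worn1, worn2, worn3 only 2 to 3 are there at a start; the rules pass over those that are not, and their reading is None.
At some moment in a run one of blade1, blade2, blade3 may be knocked a few centimetres aside while the robot is not near it.
Once in a run the grip may slacken for a moment while it holds something.
It also fails if it takes over 210 s, if anything falls off the work surface, if the arm or the gripper's body presses on something with over 40 N, if the wrist force passes 120 N, or if a joint passes its speed limit or range.

### The arm

A 6-joint arm with a two-finger parallel gripper is mounted at the origin on the work surface. World frame = base frame: x ahead of the robot, y to its left, z up, the work surface at z = 0. Lengths are in m, angles in degrees, forces in N, time in s.
With the tool pointing down it reaches from about 0.4 to 0.825 m from the base axis. Payload 7 kg.
Tool frame: the origin (TCP) lies between the finger pads; the fingertips stand 8 mm ahead of it and the grasp point (between the pads) lies 11 mm behind it; z points along the fingers, y is the line along which they close (so a half turn about z gives the same grasp; the last joint's range is limited). The gripper opens to 88 mm and grips with 3 to 60 N. Pads are 19 mm wide; open, the fingers measure 130 mm over their backs; the gripper's body (78 mm by 193 mm) begins 47 mm behind the grasp point.
Start: joints at [-46.748, 20.546, 0.682, 0, -70.136, -16.507], TCP at [0.304, -0.603, 0.235] pointing down, gripper open.
Joint ranges: [-176.03, 176.03], [-82.01, 121.73], [-58.28, 71.71], [-173.87, 95.51], [-174.79, -0.11], [-173.66, 173.66]. Speed limits (degrees/s): [136.94, 136.94, 172.46, 180, 180, 180].

### API

Orientations are given as a 3x3 rotation matrix whose columns are the frame's x, y, z axes.
In Python, from rig import robot gives the robot as it stands. Calls block until the motion is done:
- robot.goto(position, orientation): joint-space move of the TCP to a pose.
- robot.servo_line(position, ori=None, speed=0.15): straight line of the TCP; ori=None keeps the orientation; speed is the mean speed in m/s.
- robot.movej(angles): joint-space move.
- robot.move_gripper(opening): opening from 0.0 (shut) to 1.0 (fully open); the grip force is fixed at half the most; returns when the fingers have stopped.
- robot.dwell(seconds).
- robot.ik(position, orientation): joint angles nearest the present ones, or None.
- robot.get_state(): the state.
- robot.grab_frame(name): name is "side" or "top"; returns the picture (400x640x3 uint8, red, green, blue); there is no depth.
- robot.camera_info(name): a dict with "vfov" (degrees; the focal length in pixels is half the picture's height over the tangent of half this angle, whatever the lens; pixels are square), "cx", "cy" (the principal point, pixels), "k1" (the pictures are not rectified: a ray, as slopes to the right and down, at radius r is drawn at 1 + k1 r^2 times it, then the intrinsics apply), "view" (4x4, takes a point from world to camera coordinates). Camera axes: x right, y down, z forward; pixel columns grow to the right and rows downward; lengths in m; the calibration is good to about 2 mm. A picture is of the moment at which its call begins. camera_info takes no time and is no camera call.
A pose or a line that the arm cannot do raises robot.Unreachable and nothing moves.
- robot.job_done(): hands the job in; it is judged then, once.
The state is a dict: "t": time; "qpos": joint angles; "qvel": joint speeds; "effort": joint torques, N m; "position": TCP position; "tcp_rot": TCP orientation; "force": force on the tool from outside, world axes, zero at the start; "ft_torque": the same for the moment, N m; "grip_width": opening from 0.0 (shut) to 1.0 (fully open); "finger_force": force on a finger pad.
Only numpy, scipy, OpenCV 4.12 (cv2) and the standard library are available. Lean on these libraries where they do the work, as an engineer would, in place of code of your own. Each camera call takes 0.05 s, during which the arm holds its last target. There are 200 camera calls.

## Working session

There is one attempt and no reset: what is moved stays moved. The work goes in short steps, each a Python script; the robot and the scene stay as the last script left them, time stands still between calls to the robot, and variables do not carry over. Pictures are saved under pics/ and viewed, at most 14 in all, crops included, and the job is handed in when it is done.

```bash
mkdir -p pics; ls; python3 - <<'E'
from rig import robot
import cv2
for n in("top","side"):
    cv2.imwrite(f"pics/{n}0.png",robot.grab_frame(n)[:,:,::-1]); c=robot.camera_info(n); print(n,c)
s=robot.get_state(); print(s['t'],s['position'],s['tcp_rot'],s['grip_width'])
E
```

```text
pics
rig.py
top {'vfov': 55.93009198340809, 'cx': 315.30886679785385, 'cy': 198.56367099518556, 'k1': -0.04204366394984364, 'view': array([[-0.01511984, -0.99988298,  0.00232641, -0.1101958 ],
       [-0.99781264,  0.0149387 , -0.06439548,  0.55550885],
       [ 0.06435319, -0.00329497, -0.99792175,  1.31352752],
       [ 0.        ,  0.        ,  0.        ,  1.        ]])}
side {'vfov': 55.415411440412065, 'cx': 319.0519509000694, 'cy': 198.1078912321448, 'k1': -0.016287334102907867, 'view': array([[-0.93986789, -0.34095885,  0.01988473,  0.46657565],
       [-0.24131689,  0.62174527, -0.74511675,  0.24812237],
       [ 0.24169092, -0.70510983, -0.66663755,  0.97023979],
       [ 0.        ,  0.        ,  0.        ,  1.        ]])}
0.1 [ 0.30356661 -0.60241472  0.23372057] [[-8.93061494e-01 -4.49933973e-01 -7.66394926e-04]
 [-4.49934612e-01  8.93060595e-01  1.27217352e-03]
 [ 1.12043021e-04  1.48095679e-03 -9.99998897e-01]] 1.001347030057844
```

View pics/top0.png

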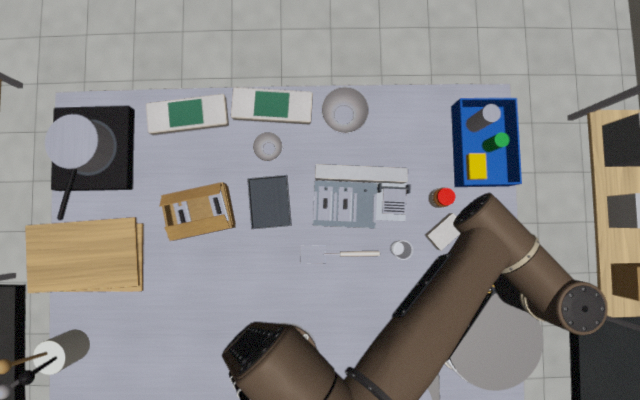

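View pics/side0.png

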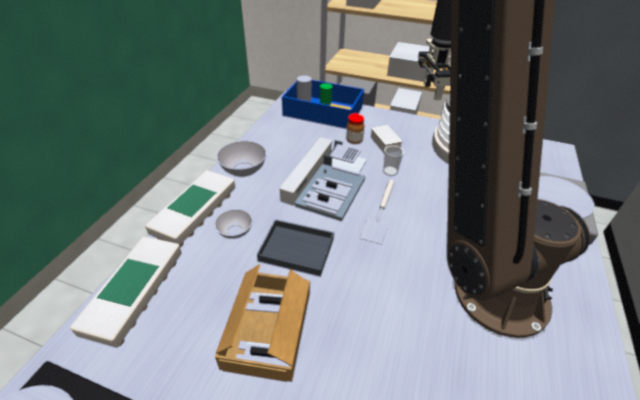

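The top view shows the carton at about (197,210), the tray at (269,202), the slicer at (347,203) and the pedal at (393,203). The side view shows two blades in the carton and two in the slicer. I'll zoom in on both.

```bash
python3 - <<'E'
import cv2
t=cv2.imread("pics/top0.png");s=cv2.imread("pics/side0.png")
a=cv2.resize(t[155:245,150:240],None,fx=4.4,fy=4.4,interpolation=cv2.INTER_CUBIC)
b=cv2.resize(t[155:245,310:414],None,fx=3.8,fy=4.4,interpolation=cv2.INTER_CUBIC)
cv2.imwrite("pics/tz.png",cv2.hconcat([a,b]))
a=cv2.resize(s[260:380,210:315],None,fx=4,fy=4,interpolation=cv2.INTER_CUBIC)
b=cv2.resize(s[130:225,275:370],None,fx=4,fy=480/95,interpolation=cv2.INTER_CUBIC)
cv2.imwrite("pics/sz.png",cv2.hconcat([a,b[:480]]))
E
```

```text
(no output)
```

View pics/tz.png

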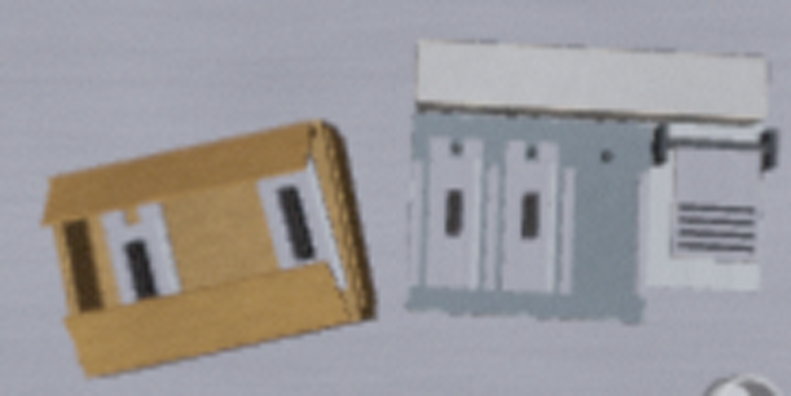

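View pics/sz.png

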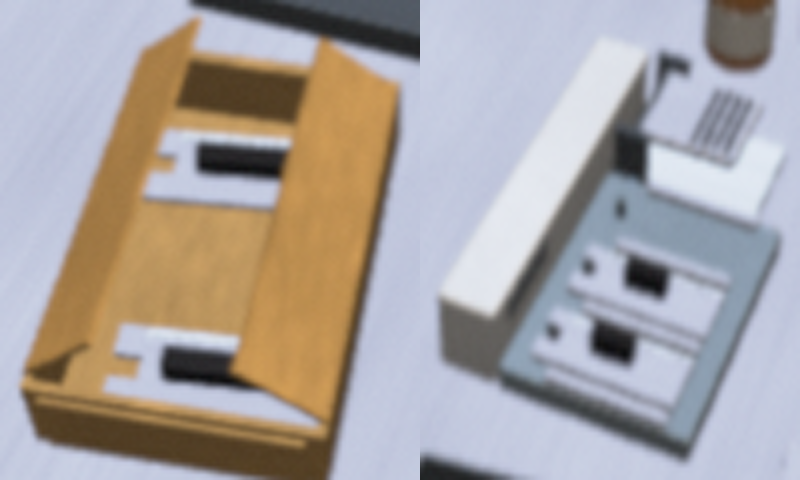

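Two worn blades are in bays 1 and 2, with bay 3 empty. There are two new blades in the carton and both flaps lean inwards. Next I'll measure.

```bash
cat > h.py <<'E'
import numpy as np, cv2
from rig import robot
I={}
for n in("top","side"):
    c=robot.camera_info(n); f=200/np.tan(np.radians(c['vfov']/2)); V=np.array(c['view'])
    K=np.array([[f,0,c['cx']],[0,f,c['cy']],[0,0,1]]); I[n]=(K,np.array([c['k1'],0,0,0]),V[:3,:3],V[:3,3])
def rays(n,px):
    K,D,R,t=I[n]; u=cv2.undistortPoints(np.array(px,float).reshape(-1,1,2),K,D).reshape(-1,2)
    return -R.T@t, np.c_[u,np.ones(len(u))]@R
def plane(n,px,z):
    c,d=rays(n,px); return (c+d*((z-c[2])/d[:,2])[:,None])[:,:2]
def tri(pt,ps):
    (c1,a),(c2,b)=rays('top',pt),rays('side',ps); out=[]
    for u,v in zip(a,b):
        s=np.linalg.lstsq(np.c_[u,-v],c2-c1,rcond=None)[0]; p,q=c1+s[0]*u,c2+s[1]*v
        out.append(np.r_[(p+q)/2,np.linalg.norm(p-q)])
    return np.array(out)
def proj(n,P):
    K,D,R,t=I[n]; return cv2.projectPoints(np.array(P,float).reshape(-1,1,3),cv2.Rodrigues(R)[0],t,K,D)[0].reshape(-1,2)
def comps(m,amin,box):
    """centroid, area, contour of mask components inside box x0,y0,x1,y1"""
    k=np.zeros_like(m); x0,y0,x1,y1=box; k[y0:y1,x0:x1]=m[y0:y1,x0:x1]
    o=[]
    n,l,st,ce=cv2.connectedComponentsWithStats(k)
    for i in range(1,n):
        if st[i,4]>=amin: o.append((ce[i],st[i,4],cv2.findContours((l==i).astype(np.uint8),cv2.RETR_EXTERNAL,cv2.CHAIN_APPROX_NONE)[0][0].reshape(-1,2)))
    return o
def rot(yaw):
    """tool down, tool x... closing line (tool y) along world direction yaw+90"""
    c,s=np.cos(yaw),np.sin(yaw); return np.array([[c,s,0],[s,-c,0],[0,0,-1.]])
E
python3 - <<'E'
from h import *
np.set_printoptions(precision=4,suppress=True)
T=cv2.imread("pics/top0.png");S=cv2.imread("pics/side0.png")
gt=T.max(2);gs=S.max(2)
def rect(pts): (c,wh,a)=cv2.minAreaRect((pts*1000).astype(np.float32)); return np.round(c,1),np.round(wh,1),round(a,2)
print("dark top")
for b in((155,175,240,245),(310,180,375,232),(245,170,295,232)):
  for c,a,k in comps((gt<105).astype(np.uint8),4,b): print(b[0],c,a,plane('top',[c],.023),rect(plane('top',k,.03)))
print("dark side")
for b in((215,265,315,378),(290,150,370,220)):
  for c,a,k in comps((gs<80).astype(np.uint8),4,b): print(b[0],c,a)
print("housing")
for th in (205,215):
  for c,a,k in comps((gt>th).astype(np.uint8),200,(300,155,415,185)): print(th,c,a,rect(plane('top',k,.06)))
fl_t=[(164.1,228.2),(223.9,214.5),(159.5,206.1),(218.2,192.5)]
fl_s=[(235/4+210,372/4+260),(325/4+210,270),(85/4+210,345/4+260),(195/4+210,265)]
print("flap free corners near+y,near-y,far+y,far-y\n",tri(fl_t,fl_s))
h=cv2.cvtColor(T,cv2.COLOR_BGR2HSV)
m=((h[...,0]>8)&(h[...,0]<25)&(h[...,1]>90)).astype(np.uint8)
for c,a,k in comps(m,300,(150,170,240,250)):
    print("carton",c,a,rect(plane('top',k,.06)))
    P=plane('top',k,.06)*1000
    ys=np.linspace(P[:,1].min()+35,P[:,1].max()-35,30)
    for f in(max,min):
        e=np.array([(y,f(P[abs(P[:,1]-y)<4,0])) for y in ys]); q=np.polyfit(e[:,0],e[:,1],1); print(q,np.polyval(q,P[:,1].mean()),np.std(e[:,1]-np.polyval(q,e[:,0])))
E
```

```text
dark top
155 [229.8468 204.7387] 111 [[0.5362 0.1829]] (array([536.3, 182.9]), array([158.8,  13.7]), 11.54)
155 [216.8986 205.4638] 69 [[0.5343 0.2288]] (array([534.3, 226.7]), array([57.5, 14.5]), 14.14)
155 [168.3981 215.1165] 103 [[0.5027 0.4011]] (array([502.9, 398.5]), array([71.2, 17.7]), 10.85)
155 [181.5593 216.0847] 59 [[0.4986 0.3541]] (array([498.8, 351.9]), array([45.5, 15.4]), 14.46)
310 [340.3158 180.1053] 19 [[ 0.6175 -0.2079]] (array([ 615.3, -206.3]), array([56.3,  3.5]), 89.16)
310 [363.7778 181.1111] 18 [[ 0.6127 -0.2908]] (array([ 610.6, -288.9]), array([52.9,  3.5]), 89.18)
310 [364.6 190.2] 5 [[ 0.5804 -0.293 ]] (array([ 580.6, -291.7]), array([3.5, 7.1]), 88.63)
310 [324.7097 203.0323] 31 [[ 0.5372 -0.1514]] (array([ 538.7, -150.5]), array([10.5, 31.6]), 89.03)
310 [344.6667 203.8333] 36 [[ 0.5333 -0.2216]] (array([ 534.2, -220.4]), array([10.5, 31.6]), 88.84)
245 [268.845  201.5773] 1935 [[0.5453 0.0452]] (array([545.5,  44.1]), array([174.5, 138. ]), 4.36)
dark side
215 [300.1548 268.    ] 155
215 [269.8629 299.8629] 124
215 [259.5591 351.6378] 127
215 [228.5  366.25] 4
290 [326.5846 159.8308] 65
290 [301.5429 185.2857] 35
290 [331.1489 184.2766] 47
290 [322.6182 197.3455] 55
290 [319.875  212.0278] 72
housing
flap free corners near+y,near-y,far+y,far-y
 [[0.46   0.3864 0.0996 0.0056]
 [0.5004 0.1857 0.0992 0.0005]
 [0.5337 0.4014 0.1034 0.006 ]
 [0.5743 0.2036 0.1055 0.0026]]
carton [196.1825 211.7434] 2416 (array([514.3, 289.7]), array([158.4, 239.3]), 11.37)
[ -0.1975 650.9269] 594.0955432888089 1.1490428406373592
[ -0.1938 491.3813] 435.6242527630823 1.0972988308530252
```

```bash
cat >> h.py <<'E'
def st(): 
    s=robot.get_state(); return s
def brief(tag=''):
    s=st(); print(tag,round(s['t'],1),np.round(s['position'],4),'w',round(s['grip_width']*88,1),'ff',np.round(s['finger_force'],1),'F',np.round(s['force'],1))
def xy(c,yaw,l):
    co,si=np.cos(yaw),np.sin(yaw); return np.array([c[0]+co*l[0]-si*l[1],c[1]+si*l[0]+co*l[1]])
E
python3 - <<'E'
from h import *
np.set_printoptions(precision=4,suppress=True)
t=[(324.7,203.0),(344.7,203.8),(325.8,188.6),(345.8,189.5),(365.3,190.2),(216.9,205.5)]
s=[(322.6,197.3),(331.1,184.3),(308,195.3),(317,182.7),(325,171.2),(269.9,299.9)]
P=tri(t,s); print(P)
print(plane('top',t[:2],.043),plane('top',t[2:5],.03))
# rigid fit slicer from top-plane points
L=np.array([[0,70],[0,0],[51.5,70],[51.5,0],[51.5,-70]])/1000
for W in (np.r_[plane('top',t[:2],.040),plane('top',t[2:5],.03)],P[:5,:2]):
    M,_=cv2.estimateAffinePartial2D(L,W); print(M, np.degrees(np.arctan2(M[1,0],M[0,0])), np.hypot(M[1,0],M[0,0]), np.abs(L@M[:,:2].T+M[:,2]-W).max())
for yaw in (-3.2,11.1):
  for c in ((.533,-.152,.2),(.50,.35,.2)):
    for k in (0,180): print(yaw,k,np.round(robot.ik(c,rot(np.radians(yaw+k))),0))
E
```

```text
[[ 0.5383 -0.1505  0.0363  0.0034]
 [ 0.5342 -0.2203  0.0359  0.0028]
 [ 0.5893 -0.1557  0.024   0.0026]
 [ 0.585  -0.2263  0.0228  0.0023]
 [ 0.5814 -0.2954  0.0218  0.0018]
 [ 0.5371  0.2308  0.0191  0.0059]]
[[ 0.5363 -0.1508]
 [ 0.5325 -0.2201]] [[ 0.5875 -0.1558]
 [ 0.5833 -0.226 ]
 [ 0.5798 -0.2945]]
[[ 0.9962  0.0637  0.5323]
 [-0.0637  0.9962 -0.2215]] -3.6588378774376284 0.9982420087675976 0.0012415212544764631Traceback (most recent call last):
  File "<stdin>", line 10, in <module>
cv2.error: OpenCV(4.12.0) /io/opencv/modules/calib3d/src/ptsetreg.cpp:1108: error: (-215:Assertion failed) count >= 0 && to.checkVector(2) == count in function 'estimateAffinePartial2D'
```

```bash
cat >> h.py <<'E'
SC=np.array([.5330,-.2212]); SY=np.radians(-3.5); TC=np.array([.5453,.0441]); TY=np.radians(4.4)
def pick(p,yaw,z,op=.34,first=True,lift=.17):
    R=rot(yaw)
    robot.move_gripper(op)
    robot.goto([*p,lift],R); robot.servo_line([*p,z+.03],R,.15); robot.servo_line([*p,z],R,.05); brief('down')
    robot.move_gripper(0.); robot.dwell(.2); brief('grip')
E
python3 - <<'E'
from h import *
for yaw in (-3.5,11.1):
  for c in ((.533,-.152,.2),(.50,.35,.2)):
    for k in (0,180):
        q=robot.ik(c,rot(np.radians(yaw+k))); print(yaw,k,None if q is None else np.round(q,0))
pick(xy(SC,SY,(0,.07)),SY,.038)
E
```

```text
-3.5 0 [  4.  11. -18.   0. -62.  82.]
-3.5 180 [  4.  11. -18.   0. -62. -98.]
-3.5 0 [ 53.  16. -11.   0. -63.  33.]
-3.5 180 [  53.   16.  -11.    0.  -63. -147.]
11.1 0 [  4.  11. -18.   0. -62.  97.]
11.1 180 [  4.  11. -18.   0. -62. -83.]
11.1 0 [ 53.  16. -11.   0. -63.  48.]
11.1 180 [  53.   16.  -11.    0.  -63. -132.]
down 4.6 [ 0.5374 -0.1514  0.038 ] w 30.0 ff 0.0 F [-0.2 -0.6  0.3]
grip 5.2 [ 0.5375 -0.1513  0.0383] w 13.6 ff 30.0 F [-0.7  0.1  3.2]
```

```bash
cat >> h.py <<'E'
def totray(ly):
    p=st()['position']; robot.servo_line([p[0],p[1],.06],None,.08); brief('lift'); robot.servo_line([p[0],p[1],.15],None,.2)
    d=xy(TC,TY,(0,ly)); R=rot(TY)
    robot.goto([*d,.15],R); brief('over'); robot.servo_line([*d,.06],R,.2); robot.servo_line([*d,.025],R,.06); brief('low')
    robot.move_gripper(.30); robot.servo_line([*d,.15],R,.25)
E
python3 - <<'E'
from h import *
totray(-.028)
pick(xy(SC,SY,(0,0)),SY,.038)
totray(.028)
# flaps
CC=np.array([.516,.293]); CY=np.radians(11.1); R=rot(CY)
def q(x,z,v=.12): robot.servo_line([*xy(CC,CY,(x,0)),z],R,v)
robot.move_gripper(0.)
robot.goto([*xy(CC,CY,(0,0)),.2],R)
for sgn in(-1,1):
    q(0,.15); q(0,.088); brief('in')
    q(sgn*.05,.088,.08); q(sgn*.08,.088,.08); brief('up')
    q(sgn*.115,.086,.08); q(sgn*.122,.074,.06); brief('out')
    q(sgn*.122,.13,.2); q(0,.15,.2)
robot.goto([.42,-.05,.3],rot(0))
for n in("top","side"): cv2.imwrite(f"pics/{n}1.png",robot.grab_frame(n)[:,:,::-1])
t=cv2.imread("pics/top1.png")
a=cv2.resize(t[155:255,150:300],None,fx=4.6,fy=4.6,interpolation=cv2.INTER_CUBIC)
cv2.imwrite("pics/tz1.png",a); brief()
E
```

```text
lift 5.7 [ 0.5375 -0.1512  0.0601] w 13.6 ff 30.0 F [ 0.1 -0.1 -1.3]
over 7.0 [0.5467 0.0167 0.1487] w 13.2 ff 30.0 F [-0.5 -0.7 -1.8]
low 8.3 [0.5475 0.0162 0.0249] w 14.2 ff 30.0 F [ 0.1  0.3 -1. ]
down 12.3 [ 0.5331 -0.2213  0.038 ] w 30.2 ff 0.0 F [-0.   0.6  0. ]
grip 12.9 [ 0.5332 -0.2212  0.0383] w 13.8 ff 30.0 F [-0.5  1.7  4. ]
lift 13.4 [ 0.5332 -0.2212  0.0602] w 13.7 ff 30.0 F [ 0.3 -0.7 -2. ]
over 15.1 [0.543  0.0712 0.1495] w 13.6 ff 30.0 F [ 0.8 -0.1 -1.8]
low 16.4 [0.5432 0.0721 0.0249] w 14.1 ff 30.0 F [ 0.1  0.2 -1.8]
in 20.4 [0.5165 0.2934 0.0887] w 0.5 ff 0.0 F [-0.4 -0.5 -0.1]
up 21.7 [0.437  0.2775 0.0881] w 0.4 ff 0.0 F [ 0.4  1.  -0.3]
out 22.7 [0.3959 0.2691 0.0734] w 0.7 ff 0.0 F [0.3 0.7 0.9]
in 24.8 [0.5163 0.2933 0.0885] w 0.5 ff 0.0 F [ 0.7  0.8 -0.2]
up 26.1 [0.5947 0.3085 0.0879] w 0.6 ff 0.0 F [ 0.7 -0.8 -0.7]
out 27.1 [0.6355 0.3163 0.0733] w 0.6 ff 0.0 F [-0.8  0.1 -0.5]
 29.8 [ 0.4204 -0.0493  0.2993] w 0.8 ff 0.0 F [-0.5 -0.5  0.7]
```

View pics/tz1.png

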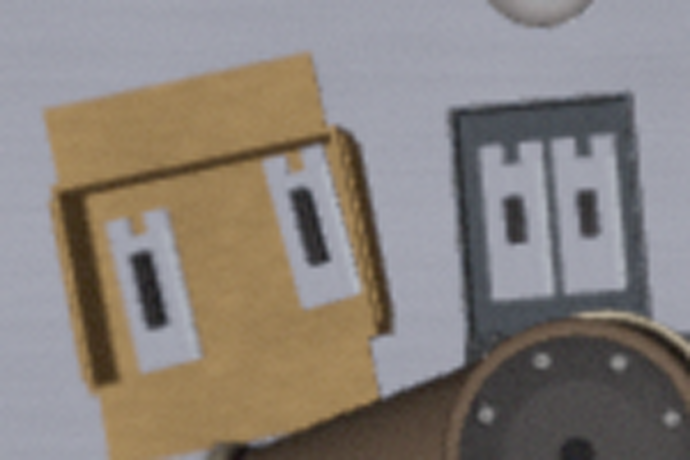

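View pics/side1.png

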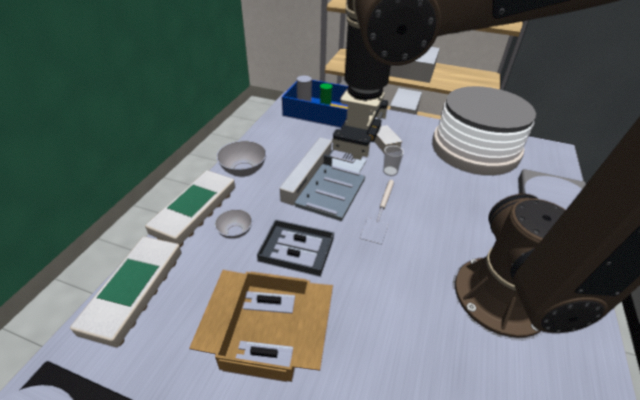

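The worn blades lie in the tray at crop positions (515,220) and (588,215). Both flaps are out and both new blades are clear, with ribs at (310,225) and (150,288). I'll measure those two.

```bash
cat >> h.py <<'E'
def meas(T,S,boxt,boxs,zt,amin=25,pl=False):
    """ribs: dark blobs in top & side; returns plane pos, triangulated, plate rect"""
    gt,gs=T.max(2),S.max(2)
    for c,a,k in comps((gt<95).astype(np.uint8),amin,boxt):
        P=plane('top',k,zt)*1000; r=cv2.minAreaRect(P.astype(np.float32))
        print('rib top',np.round(c,1),a,'xy',np.round(plane('top',[c],zt)[0],4),np.round(r[1],0),round(r[2],1), 'tri',
          [np.round(tri([c],[d]),4).tolist()[0] for d,b,_ in comps((gs<80).astype(np.uint8),amin,boxs)])
E
python3 - <<'E'
from h import *
T=cv2.imread("pics/top1.png");S=cv2.imread("pics/side1.png")
meas(T,S,(170,190,224,232),(236,290,300,360),.026)
h=cv2.cvtColor(T,cv2.COLOR_BGR2HSV)
m=((h[...,1]<60)|(T.max(2)<95)).astype(np.uint8)
for c,a,k in comps(m,60,(172,186,230,237)):
    P=plane('top',k,.010); r=cv2.minAreaRect((P*1000).astype(np.float32))
    print('plate',np.round(c,1),a,plane('top',[c],.012),r, [np.round(v,1) for v in cv2.fitLine(P.astype(np.float32)*1000,cv2.DIST_L2,0,.01,.01).ravel()])
E
```

```text
rib top [184.3 192.6] 43 xy [0.5815 0.3441] [  5. 105.] 10.9 tri [[0.5702, 0.3135, 0.1087, 0.0088], [0.5402, 0.298, 0.1263, 0.0679], [0.5471, 0.347, -0.018, 0.0789]]
rib top [216.9 203.7] 68 xy [0.5405 0.2281] [58. 14.] 15.4 tri [[0.5734, 0.2485, 0.0102, 0.071], [0.5422, 0.2305, 0.0186, 0.0027], [0.5509, 0.278, -0.1667, 0.0003]]
rib top [171.  223.5] 53 xy [0.4728 0.3904] [71. 11.] 0.5 tri [[0.5011, 0.3438, 0.1882, 0.0644], [0.4774, 0.3288, 0.193, 0.0111], [0.4772, 0.3752, 0.0708, 0.0097]]
rib top [182.  217.6] 71 xy [0.4933 0.3515] [57. 15.] 13.0 tri [[0.519, 0.3231, 0.1482, 0.0624], [0.4935, 0.3074, 0.1543, 0.0057], [0.4951, 0.3546, 0.0191, 0.0036]]
plate [214.8 202.5] 541 [[0.54551696 0.23915136]] ((531.6776733398438, 292.34173583984375), (128.09109497070312, 182.82403564453125), 10.996224403381348) [np.float32(0.4), np.float32(0.9), np.float32(561.5), np.float32(274.6)]
plate [183.1 218.1] 478 [[0.49164578 0.35254771]] ((493.08819580078125, 353.509033203125), (121.58148956298828, 51.488922119140625), 13.474431037902832) [np.float32(1.0), np.float32(0.2), np.float32(495.7), np.float32(354.5)]
```

```bash
cat >> h.py <<'E'
def toslicer(bay,dx=0,dy=0):
    R=rot(SY); p=st()['position']; robot.servo_line([p[0],p[1],.05],None,.08); brief('lift'); robot.servo_line([p[0],p[1],.16],None,.2)
    d=xy(SC,SY,(dx,{1:.07,2:0,3:-.07}[bay]+dy))
    robot.goto([*d,.14],R); robot.servo_line([*d,.065],R,.15); brief('hover')
    robot.servo_line([*d,.056],R,.05); robot.dwell(.15); f0=st()['force'][2]
    for z in np.arange(.053,.0375,-.003):
        robot.servo_line([*d,z],R,.03); s=st()
        if s['force'][2]-f0>5: brief('contact'); return False
    brief('low'); return True
E
python3 - <<'E'
from h import *
pick([.4935,.3525],np.radians(13.2),.0235,.30)
ok=toslicer(1)
print(ok)
E
```

```text
down 33.7 [0.4936 0.3525 0.0234] w 26.5 ff 0.0 F [-0.5  0.4  0.3]
grip 34.3 [0.4937 0.3528 0.0238] w 13.8 ff 30.0 F [-0.3  0.3  3.4]
lift 34.8 [0.4936 0.3528 0.0503] w 13.6 ff 30.0 F [ 0.5 -0.2 -2.1]
hover 38.0 [ 0.538  -0.151   0.0655] w 13.7 ff 30.0 F [ 0.4 -0.4 -1. ]
contact 40.0 [ 0.5378 -0.1514  0.0386] w 13.8 ff 30.0 F [-0.7  0.6  4. ]
False
```

It touched at TCP z = 0.0386, and a blade flat on the deck would sit at 0.0388, so the notch is over the pin. I'll release, then look and remeasure blade A.

```bash
python3 - <<'E'
from h import *
robot.move_gripper(.34); p=st()['position']; robot.servo_line([p[0],p[1],.16],None,.2)
robot.goto([.42,-.0,.3],rot(0)); brief()
for n in("top","side"): cv2.imwrite(f"pics/{n}2.png",robot.grab_frame(n)[:,:,::-1])
T=cv2.imread("pics/top2.png");S=cv2.imread("pics/side2.png")
meas(T,S,(170,197,226,232),(236,290,300,360),.026)
meas(T,S,(312,190,375,225),(290,150,370,220),.041,12)
a=cv2.resize(T[155:235,150:240],None,fx=4.4,fy=5,interpolation=cv2.INTER_CUBIC)
b=cv2.resize(T[155:235,310:400],None,fx=4.4,fy=5,interpolation=cv2.INTER_CUBIC)
cv2.imwrite("pics/tz2.png",cv2.hconcat([a,b]))
E
```

```text
42.2 [ 4.200e-01 -1.000e-04  2.988e-01] w 30.2 ff 0.0 F [-0.2 -0.4 -0.1]
rib top [216.9 204. ] 66 xy [0.5392 0.2279] [56. 15.] 14.1 tri [[0.5726, 0.2486, 0.0104, 0.0723], [0.5414, 0.2304, 0.0188, 0.0038]]
rib top [171.  223.5] 53 xy [0.4728 0.3904] [71. 11.] 0.5 tri [[0.5011, 0.3438, 0.1881, 0.0645], [0.4773, 0.3288, 0.193, 0.011]]
rib top [324.8 202.8] 51 xy [ 0.537  -0.1513] [10. 52.] 89.0 tri [[0.4989, -0.1523, 0.2153, 0.059], [0.5324, -0.1465, 0.1817, 0.0059], [0.5258, -0.1478, 0.1923, 0.0066], [0.4883, -0.1546, 0.182, 0.0837], [0.567, -0.138, 0.0841, 0.0689], [0.539, -0.1509, 0.0363, 0.0037], [0.545, -0.152, -0.0304, 0.0089]]
```

View pics/tz2.png

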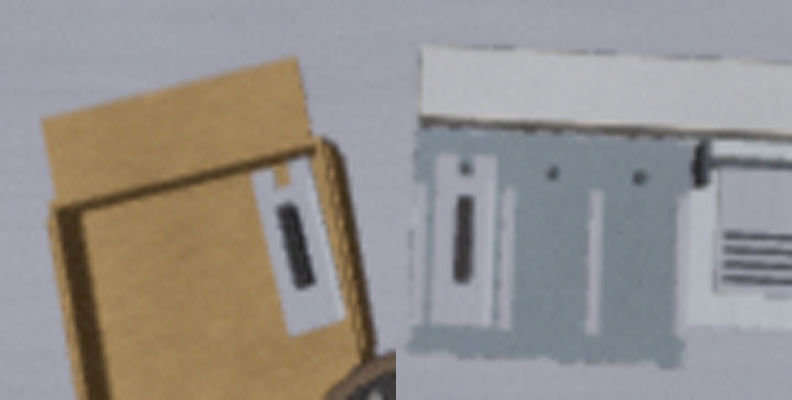

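The first blade is seated, with the pin visible in its notch at crop (465,168). Its rib is at (324.8,202.8), where the worn blade's rib was. Now blade A.

```bash
python3 - <<'E'
from h import *
pick([.5400,.2287],np.radians(14.),.0235,.27)
toslicer(2)
E
```

```text
down 45.5 [0.5401 0.2287 0.0234] w 23.8 ff 0.0 F [-0.5  0.5 -1. ]
grip 46.0 [0.5401 0.2289 0.0238] w 13.9 ff 29.9 F [-1.2  0.4  2.7]
lift 46.5 [0.5401 0.2289 0.0502] w 13.6 ff 29.9 F [ 0.4  0.4 -1.7]
hover 49.5 [ 0.5338 -0.2209  0.0656] w 13.5 ff 29.9 F [ 0.8 -0.1 -1.3]
contact 51.5 [ 0.5335 -0.2213  0.0386] w 13.9 ff 30.0 F [-1.5  0.4  5.1]
```

Same contact height. I'll release, check, then press the pedal.

```bash
python3 - <<'E'
from h import *
robot.move_gripper(.34); p=st()['position']; robot.servo_line([p[0],p[1],.16],None,.2)
robot.goto([.42,-.0,.3],rot(0)); robot.move_gripper(0.); brief()
for n in("top","side"): cv2.imwrite(f"pics/{n}3.png",robot.grab_frame(n)[:,:,::-1])
T=cv2.imread("pics/top3.png");S=cv2.imread("pics/side3.png")
meas(T,S,(312,194,365,225),(290,160,340,220),.041,25)
print('jar',plane('top',[(445,197)],.1),'glass',plane('top',[(401,249)],.09))
# pedal: 4 corners picked in tz (top0) and sz (side0): free end -> height check
print('pedal free-end corners',tri([((672-396)/3.8+310,255/4.4+155),((756-396)/3.8+310,260/4.4+155)],[((645-420)/4+275,135/5.05+130),((735-420)/4+275,160/5.05+130)]))
print('pad target',xy(SC,SY,(-.006,-.168)),'free end mid',xy(SC,SY,(-.028,-.168)))
a=cv2.resize(T[165:235,310:415],None,fx=4,fy=5,interpolation=cv2.INTER_CUBIC)
b=cv2.resize(S[135:220,275:370],None,fx=4,fy=350/85,interpolation=cv2.INTER_CUBIC)
cv2.imwrite("pics/tz3.png",cv2.hconcat([a,b[:350]]))
E
```

```text
54.6 [0.42 0.   0.3 ] w 0.4 ff 0.0 F [ 0.6 -0.9  0.2]
rib top [324.8 202.8] 51 xy [ 0.537  -0.1513] [10. 52.] 89.0 tri [[0.5316, -0.147, 0.1751, 0.0034], [0.5672, -0.138, 0.0836, 0.0692], [0.5257, -0.152, 0.0933, 0.0176], [0.5389, -0.1509, 0.036, 0.0035], [0.5466, -0.1515, -0.0292, 0.0123]]
rib top [344.9 203.5] 53 xy [ 0.5336 -0.221 ] [10. 56.] 88.8 tri [[0.5409, -0.2103, 0.1282, 0.0244], [0.5794, -0.2041, 0.0295, 0.0971], [0.5355, -0.221, 0.0354, 0.0033], [0.5501, -0.2227, -0.0282, 0.0272], [0.5589, -0.2269, -0.1019, 0.038]]
jar [[ 0.54725182 -0.55109905]] glass [[ 0.37678977 -0.40075544]]
pedal free-end corners [[ 0.53438617 -0.33405927  0.06893946  0.07655977]
 [ 0.50595991 -0.43920676 -0.01651857  0.02325463]]
pad target [ 0.51675504 -0.38852035] free end mid [ 0.49479607 -0.38717729]
```

View pics/tz3.png

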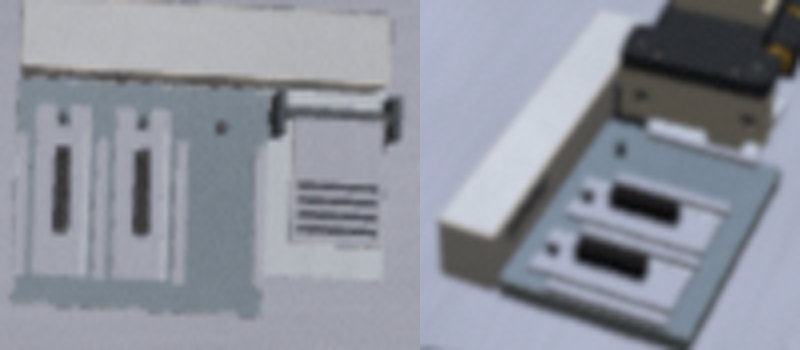

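Both blades are seated, with pins at crop (63,118) and (143,118) and ribs where the worn ones were. I mispaired the pedal corners, so I'll redo that check and then press.

```bash
python3 - <<'E'
from h import *
print('pedal free end',tri([((672-396)/3.8+310,255/4.4+155),((756-396)/3.8+310,260/4.4+155)],[((740-420)/4+275,160/5.05+130),((768-420)/4+275,95/5.05+130)]).round(4))
print('free end, stripes by top plane',plane('top',[(394.5,214),(394.5,206.4)],.05).round(4))
d=xy(SC,SY,(-.006,-.168)); R=rot(SY)
robot.goto([*d,.2],R); robot.servo_line([*d,.075],R,.15); robot.servo_line([*d,.06],R,.05); brief('above'); f0=st()['force'][2]
for z in np.arange(.058,.028,-.002):
    robot.servo_line([*d,z],R,.03); s=st(); f=s['force'][2]-f0; print(round(z,3),s['position'][2].round(4),round(f,1))
    if f>20: break
robot.dwell(.5); brief('pressed')
E
```

```text
pedal free end [[ 0.4962 -0.3508  0.0475  0.005 ]
 [ 0.4915 -0.4257  0.054   0.0037]]
free end, stripes by top plane [[ 0.4943 -0.3907]
 [ 0.5205 -0.3915]]
above 57.7 [ 0.5165 -0.3885  0.0596] w 0.5 ff 0.0 F [-0.5  0.  -0.1]
0.058 0.0584 1.2
0.056 0.0564 4.5
0.054 0.0544 5.3
0.052 0.0525 6.9
0.05 0.0506 7.0
0.048 0.0487 7.5
0.046 0.0468 7.7
0.044 0.045 9.4
0.042 0.0432 10.4
0.04 0.0414 10.7
0.038 0.0396 11.0
0.036 0.0378 12.6
0.034 0.0363 13.8
0.032 0.0358 24.5
pressed 61.7 [ 0.5194 -0.3892  0.0358] w 0.4 ff 11.9 F [-2.3  5.4 24.6]
```

The force jumped to 24.5 N at TCP z = 0.0358, so the pedal is on its stop, 22 mm down. I'll let it rise, retreat and check everything.

```bash
python3 - <<'E'
from h import *
p=st()['position']; robot.servo_line([p[0],p[1],.07],None,.05); robot.servo_line([p[0],p[1],.25],None,.2)
robot.goto([.42,0.,.32],rot(0)); brief()
for n in("top","side"): cv2.imwrite(f"pics/{n}4.png",robot.grab_frame(n)[:,:,::-1])
T=cv2.imread("pics/top4.png");S=cv2.imread("pics/side4.png")
meas(T,S,(312,194,365,225),(0,0,1,1),.041,25)
cv2.imwrite("pics/tz4.png",cv2.resize(T[150:270,150:460],None,fx=2.55,fy=2.55,interpolation=cv2.INTER_CUBIC))
E
```

```text
65.1 [ 4.203e-01 -3.000e-04  3.198e-01] w 0.4 ff 0.0 F [ 0.6 -0.2  0.3]
rib top [324.8 202.8] 51 xy [ 0.537  -0.1513] [10. 52.] 89.0 tri []
rib top [344.9 203.5] 53 xy [ 0.5336 -0.221 ] [10. 56.] 88.8 tri []
```

View pics/tz4.png

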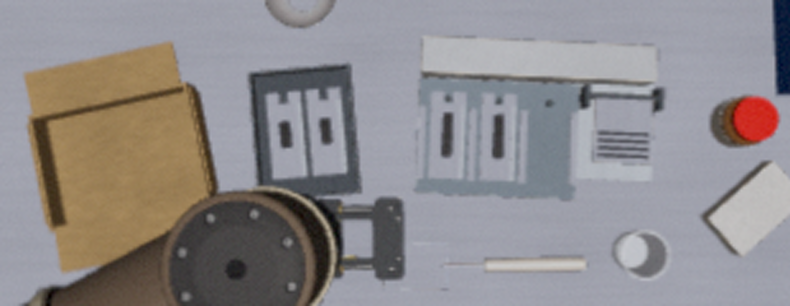

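View pics/side4.png

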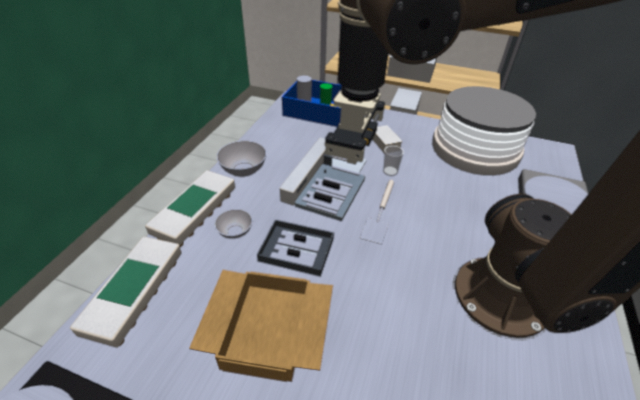

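The carton is empty and open, the worn blades are in the tray at crop (305,133), the new ones are seated at (447,130) and (498,130), and the pedal is back up at (622,125). Nothing else has moved, so I'm handing in.

```bash
python3 -c "
from rig import robot
print(robot.job_done())"
```

```text
the job is handed in; nothing more can be done
None
```

I handed the job in at about 65 s: both worn blades are in the tray, both flaps are folded out, both new blades are seated over their pins in bays 1 and 2, and the pedal was pressed to its stop and came back up.

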